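# Seat a sample tube in the matching well of a dry-block heater

### The job

Three capped steel tubes stand on the bench. Lower the middle-sized one, upright, into the well of the heater block that fits it snugly; do not drop it. Once it is down on the sprung pad at the bottom (whose depth is different each time), press it firmly with about 12 N for a good half second, never over 20 N, then let go and leave it standing there, leaving the other tubes, the jar and the beaker alone.

Things in the scene. Friction and masses are not known exactly. Their poses are not given: they have to be found in the camera images.
- tube_mid: Flat-bottomed upright steel sample tube with a black cap of the same diameter, 26 mm across and 100 mm tall (the cap is its top 26 mm; the foot edge is bevelled 1.5 to 2 mm), standing loose on the bench; about 0.1 to 0.2 kg. Origin: centre of its underside; z up along the tube. This is the one to seat.
- tube_thin: Flat-bottomed upright steel sample tube with a black cap of the same diameter, 16 mm across and 100 mm tall (the cap is its top 26 mm; the foot edge is bevelled 1.5 to 2 mm), standing loose on the bench; about 0.08 kg. Origin: centre of its underside; z up along the tube. It stays where it is.
- tube_thick: Flat-bottomed upright steel sample tube with a black cap of the same diameter, 31 mm across and 100 mm tall (the cap is its top 26 mm; the foot edge is bevelled 1.5 to 2 mm), standing loose on the bench; about 0.18 kg. Origin: centre of its underside; z up along the tube. It stays where it is.
- heater: Fixed dry-block heater: white housing 130 (x) by 200 (y) mm, 75 mm high, with a bare aluminium block 60 x 170 mm let in, its flat top 85 mm above the bench. In it one row of four round wells along y, graded from small (-y) to large (+y) for tubes of 16, 21, 26 and 31 mm, each 1.5 mm wider than its tube. Origin: centre of the underside; z up; front with display faces -x.
- well0 (a point): Centre of the mouth of the well for 16 mm tubes (17.5 mm bore, 1 mm bevel), in the block's top plane. Axes as the heater's. At the bottom is a flat sprung pad whose height is set anew each time and not reported: its top lies 31 to 53 mm below the mouth; when pressed it yields about 1 mm per 3.5 N, 10 mm at most.
- well1 (a point): Centre of the mouth of the well for 21 mm tubes (22.5 mm bore, 1 mm bevel), in the block's top plane. Axes as the heater's. At the bottom is a flat sprung pad whose height is set anew each time and not reported: its top lies 31 to 53 mm below the mouth; when pressed it yields about 1 mm per 3.5 N, 10 mm at most.
- well2 (a point): Centre of the mouth of the well for 26 mm tubes (27.5 mm bore, 1 mm bevel), in the block's top plane. Axes as the heater's. At the bottom is a flat sprung pad whose height is set anew each time and not reported: its top lies 31 to 53 mm below the mouth; when pressed it yields about 1 mm per 3.5 N, 10 mm at most.
- well3 (a point): Centre of the mouth of the well for 31 mm tubes (32.5 mm bore, 1 mm bevel), in the block's top plane. Axes as the heater's. At the bottom is a flat sprung pad whose height is set anew each time and not reported: its top lies 31 to 53 mm below the mouth; when pressed it yields about 1 mm per 3.5 N, 10 mm at most.
- jar: Loose glass jar with a flat lid, 60 mm across and 100 mm tall, 0.4 kg, a bystander. Origin: centre of its underside.
- beaker: Loose clear plastic beaker, 68 mm across the rim and 85 mm tall, 0.2 kg, a bystander. Origin: centre of its underside.
Mind the look-alikes: they are no part of the job. Leave any orange look-alike of the tube_mid alone.

How it is judged:
On the way, in this order (a step that is already met when the one before it is completed fails the run):
1. the middle-sized tube is upright in its matching well, its foot more than 15 mm below the mouth (horizontal distance between tube_mid and well2 below 0.003 m and z of tube_mid in the frame of well2 below -0.015 m and angle between tube_mid's own z axis and vertical below 0.09 rad), for 0.05 s.
2. down on the pad in that well (foot more than 28 mm below the mouth), the tube is pressed with 8 to 20 N for 0.4 s (horizontal distance between tube_mid and well2 below 0.003 m and z of tube_mid in the frame of well2 below -0.028 m and angle between tube_mid's own z axis and vertical below 0.09 rad and contact force between tube_mid and heater between 8 and 20 N), for 0.4 s.
At the end, for the whole second after the job is handed in: The 26 mm tube stands released and at rest in its matching well, resting on the pad: foot more than 28 mm below the mouth, axis within 3 mm of the well's centre at the foot, within 0.09 rad of upright (horizontal distance between tube_mid and well2 below 0.003 m and z of tube_mid in the frame of well2 below -0.028 m and angle between tube_mid's own z axis and vertical below 0.09 rad and linear speed of tube_mid below 0.01 m/s and contact force between tube_mid and heater between 0.3 and 5 N and contact force between tube_mid and the fingers below 0.1 N); the robot touches nothing.
It fails at once if the tube is dropped into the well (its foot below the mouth and falling faster than 0.4 m/s) (horizontal distance between tube_mid and well2 below 0.02 m and z of tube_mid in the frame of well2 below 0 m and linear speed of tube_mid above 0.4 m/s).
It fails at once if the tube is pushed on the heater with more than 20 N (contact force between tube_mid and heater above 20 N).
It fails at once if the gripper pushes on the heater with more than 20 N (contact force between any of the fingers, the arm and heater above 20 N).
It fails at once if another tube, the jar or the beaker is moved by more than 15 mm or tipped (distance of any of tube_thin, tube_thick, jar, beaker from where it was at the start of the episode above 0.015 m or angle between any of tube_thin, tube_thick, jar, beaker's own z axis and vertical above 0.3 rad).
It also fails if it takes over 50 s, if anything falls off the work surface, if the arm or the gripper's body presses on something with over 40 N, if the wrist force passes 120 N, or if a joint passes its speed limit or range.

### The arm

A 7-joint arm with a two-finger parallel gripper is mounted at the origin on the work surface. World frame = base frame: x ahead of the robot, y to its left, z up, the work surface at z = 0. Lengths are in m, angles in rad, forces in N, time in s.
With the tool pointing down it reaches from about 0.4 to 0.85 m from the base axis. Payload 4.5 kg.
Tool frame: the origin (TCP) lies midway between the tips of the shut fingers; the grasp point (between the pads) lies 19 mm behind it; z points along the fingers, y is the line along which they close (so a half turn about z gives the same grasp; the last joint's range is limited). The gripper opens to 88 mm and grips with 3 to 60 N. Pads are 18 mm wide; open, the fingers measure 123 mm over their backs; the gripper's body (75 mm by 187 mm) begins 45 mm behind the grasp point.
Start: joints at [1.36, 0.689, -0.195, 1.565, 0.157, 0.902, -0.215], TCP at [0.152, -0.606, 0.239] pointing down, gripper open.
Joint ranges: [-3.01, 3.01], [-0.46, 2.08], [-1.47, 1.51], [0.13, 2.56], [-1, 4.14], [0.04, 2.09], [-2.66, 2.66]. Speed limits (rad/s): [2.57, 2.57, 3.14, 3.14, 3.14, 3.14, 3.14].

### API

Orientations are given as a unit quaternion [x, y, z, w].
In Python, from plant import * gives the robot as it stands.
- The arm moves only by the tool send_rows, never from a script. Its argument "targets" is a list of rows, each a list of 2 entries, a list of its own where there are three numbers: the shift along the tool's x, y, z in units of 0.3 m (1.0 is 0.3 m), then the turn, a rotation vector about the tool's x, y, z in units of pi rad (1.0 is pi rad). A call has 1 to 12 rows; each row is the pose to reach, as a shift and turn from the pose commanded when the call began, along the tool's axes at that moment, turning the shorter way round; what a row does not reach only later rows make up. A row lasts 1/8 s, in which the tool goes at most 62.5 mm and 10.7 degrees, less where a joint would pass 70% of its speed; a pose out of reach is approached as far as the arm can. A call with a number of a shift or a turn outside -1 to 1 is refused whole. A call with a gripper value outside its range is refused whole. "fingers" is the opening, from 0 (shut) to 1 (fully open), set as the call begins (left out, the last holds). The fingers move at their own pace and stop on an object; "newtons" is the grip in N (left out, the last holds). Time passes only in rows, so rows that repeat a pose let the fingers close. It gives the time, the measured TCP pose, the force, the opening and the grip force at its end, in the units of the state.
- get_state(): the state, without advancing time (a new reading comes with each control period).
- snapshot(name): name is "scene" or "top" or "wrist"; returns a dict with "img" (400x640x3 uint8, blue, green, red), "fx", "fy", "cx", "cy" (pixels), "cam_to_world" (4x4, takes a point from camera to world coordinates); the wrist camera has in their place "T_tool_cam" (4x4, takes a point from camera to tool coordinates, whose origin is the TCP and whose axes are the flange's). Camera axes: x right, y down, z forward; pixel columns grow to the right and rows downward; lengths in m; the calibration is good to about 2 mm. A picture is of the moment at which its call begins: read the wrist's pose just before it. There is no depth.
- finish_job(): hands the job in; it is judged then, once.
The state is a dict: "clock": time; "q": joint angles; "qd": joint speeds; "joint_torque": joint torques, N m; "tool_pos": TCP position; "eef_rot": TCP orientation; "contact_force": force on the tool from outside, world axes, zero at the start; "moment": the same for the moment, N m; "opening": opening from 0.0 (shut) to 1.0 (fully open); "finger_force": force on a finger pad.
Only numpy, scipy, OpenCV 4.12 (cv2) and the standard library are available. Lean on these libraries where they do the work, as an engineer would, in place of code of your own. Each camera call takes 0.05 s, during which the arm holds its last target. There are 200 camera calls.

## Working session

There is one attempt and no reset: what is moved stays moved. The work goes in short steps, Python scripts to look and compute and a tool call to move; the robot and the scene stay as the last step left them, time stands still between calls to the robot, and variables do not carry over. Pictures are saved under pics/ and viewed, at most 10 in all, crops included, and the job is handed in when it is done.

Besides the shell and the picture viewer there is one more tool, called as name([rows], argument=value, ...), one row to a line, values as JSON. send_rows: Moves the arm, as the interface text tells. Its arguments: {"type":"object","properties":{"targets":{"type":"array"},"fingers":{"type":"number"},"newtons":{"type":"number"}},"required":["targets"]}

```bash
mkdir -p pics; python3 - <<'E'
from plant import *
import cv2,pickle
s=get_state();print({k:s[k] for k in("clock","tool_pos","eef_rot","contact_force","opening")})
for n in("scene","top"):
    d=snapshot(n);cv2.imwrite(f"pics/{n}0.png",d["img"]);pickle.dump(d,open(f"{n}0.pkl","wb"));print(n,d["fx"],d["cx"],d["cy"],d["cam_to_world"])
E
```

```text
{'clock': 0.0, 'tool_pos': array([ 0.15125231, -0.60575737,  0.23789594]), 'eef_rot': array([ 9.92513436e-01,  1.22131856e-01, -1.96042664e-04, -9.22790144e-04]), 'contact_force': array([-0.32680463, -1.37977995, -0.37343977]), 'opening': 0.997953171713449}
scene 382.25464091526214 316.1327582790574 194.95439312923418 [[ 0.67269806  0.41084027 -0.61537598  1.03797212]
 [ 0.73976116 -0.35636389  0.57075232 -0.48668152]
 [ 0.01519026 -0.83917522 -0.54364897  0.53969759]
 [ 0.          0.          0.          1.        ]]
top 472.96133063623716 319.07367722874994 196.61106697526833 [[ 0.0101208  -0.99781781  0.0652471   0.46836872]
 [-0.99983361 -0.0110884  -0.01448474 -0.02278643]
 [ 0.01517661 -0.06508964 -0.997764    1.18994919]
 [ 0.          0.          0.          1.        ]]
```

```bash
ls; sleep 1
```

```text
pics
scene0.pkl
top0.pkl
```

View pics/top0.png

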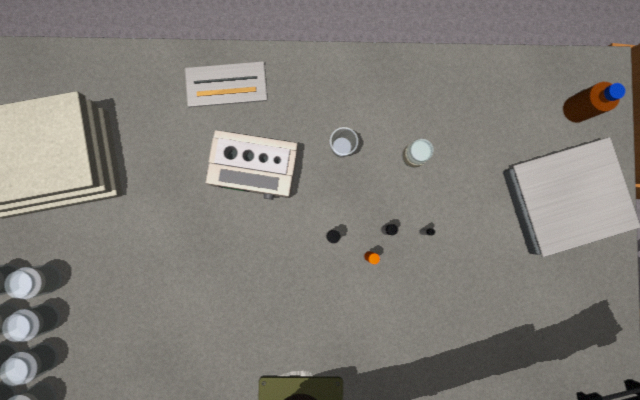

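View pics/scene0.png

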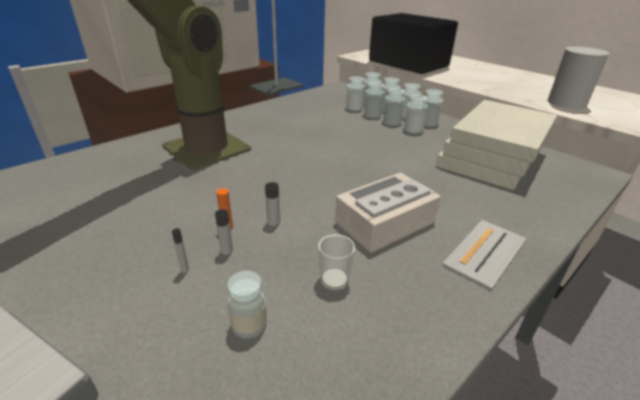

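The top view shows caps at (333,236) thick, (391,229) mid and (430,231) thin, with the orange look-alike at (374,258). The wells run from (231,153), the largest, through (249,155), which is well2, and (263,158), to (277,160).

```bash
cat > h.py <<'E'
import numpy as np,cv2,pickle
from scipy.spatial.transform import Rotation as R
def ray(d,uv,z,T=None):
    T=d["cam_to_world"] if T is None else T
    v=T[:3,:3]@[(uv[0]-d["cx"])/d["fx"],(uv[1]-d["cy"])/d["fy"],1]
    return T[:3,3]+v*(z-T[2,3])/v[2]
def proj(d,p,T=None):
    T=d["cam_to_world"] if T is None else T
    c=T[:3,:3].T@(np.array(p)-T[:3,3]);return np.array([d["fx"]*c[0]/c[2]+d["cx"],d["fy"]*c[1]/c[2]+d["cy"]])
E
python3 - <<'E'
from h import *
t=pickle.load(open("top0.pkl","rb"));s=pickle.load(open("scene0.pkl","rb"))
g=cv2.cvtColor(t["img"],6)
def dark(n,u,v,r,z,th=45):
    w=g[v-r:v+r+1,u-r:u+r+1]
    k,l,st,c=cv2.connectedComponentsWithStats((w<th).astype(np.uint8))
    i=1+np.argmin(np.hypot(*(c[1:]-r).T)+100*(st[1:,4]<12));p=c[i]+[u-r,v-r];P=ray(t,p,z)
    print(n,p.round(1),"area",st[i,4],"d mm",2e3*np.sqrt(st[i,4]/np.pi)/t["fx"]*(1.19-z),P.round(4),"scene px",proj(s,P).round(0))
    return P
for a in(("thick",333,236),("mid",391,229),("thin",430,231)):dark(*a,14,.1,30)
W=[dark(f"w{i}",u,v,9,.085) for i,(u,v) in enumerate([(277,160),(263,158),(249,155),(231,153)])]
for a,uv,z in(("orange",(374,258),.1),("jar",(420,150),.1),("beaker",(344,137),.085)):print(a,ray(t,uv,z).round(3))
cv2.imwrite("pics/crop1.png",np.hstack([cv2.resize(t["img"][120:270,200:300],None,fx=4,fy=4,interpolation=2),cv2.resize(t["img"][120:270,330:430],None,fx=4,fy=4,interpolation=2)]))
E
```

```text
thick [335.7 234.9] area 28 d mm 13.76052294088537 [ 0.452  -0.0778  0.1   ] scene px [271. 187.]
mid [391.2 228.9] area 75 d mm 22.52094213527984 [ 0.4669 -0.2056  0.1   ] scene px [223. 212.]
thin [429.7 231.2] area 30 d mm 14.243494440068037 [ 0.4625 -0.2946  0.1   ] scene px [179. 230.]
w0 [277. 161.] area 1 d mm 2.636281021036627 [0.6234 0.0609 0.085 ] scene px [372. 203.]
w1 [262.3 159. ] area 3 d mm 4.566172671464995 [0.6277 0.0954 0.085 ] scene px [384. 198.]
w2 [246. 157.] area 5 d mm 5.8949035708304525 [0.6319 0.1338 0.085 ] scene px [396. 192.]
w3 [229.5 154.9] area 16 d mm 10.545124084146508 [0.6363 0.1725 0.085 ] scene px [409. 187.]
orange [ 0.4   -0.166  0.1  ]
jar [ 0.651 -0.273  0.1  ]
beaker [ 0.682 -0.096  0.085]
```

View pics/crop1.png

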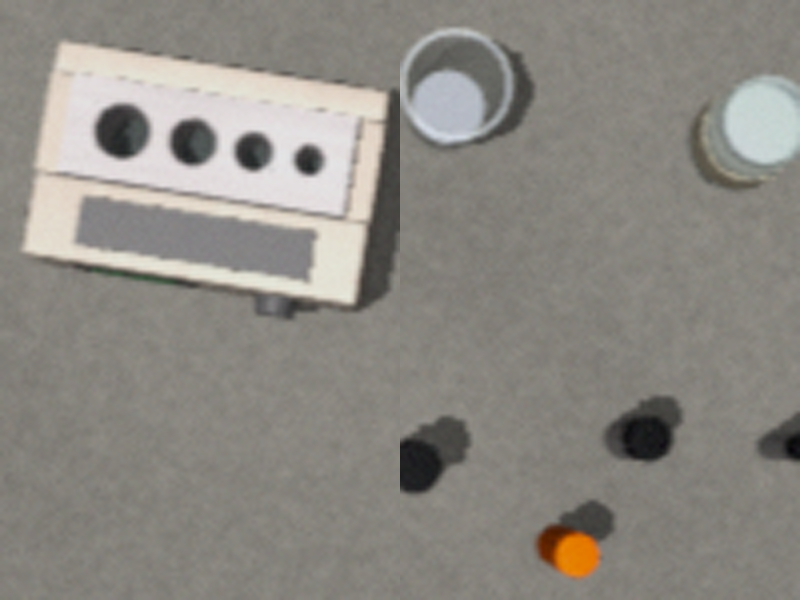

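The crop confirms the cap of mid at about (391.2,229.0) and well2 at about (247.9,155.1). The refined world points agree with the sizes and reach given. I'll move over the mid tube next.

send_rows([
  [[0.134,-0.104,0],[0,0,0]],
  [[0.269,-0.208,0],[0,0,0]],
  [[0.403,-0.311,0],[0,0,0]],
  [[0.538,-0.415,0],[0,0,0]],
  [[0.672,-0.519,0],[0,0,0]],
  [[0.672,-0.519,0],[0,0,0]],
], fingers=0.65)

```text
clock: 0.85
tool_pos: [0.3126, -0.4024, 0.2387]
eef_rot: [0.992, 0.126, 0.001, -0.001]
contact_force: [-0.0, -0.8, -0.9]
opening: 0.647
finger_force: 0.0
```

send_rows([
  [[0.134,-0.104,-0.01],[0,0,0]],
  [[0.269,-0.208,-0.02],[0,0,0]],
  [[0.403,-0.311,-0.03],[0,0,0]],
  [[0.538,-0.415,-0.04],[0,0,0]],
  [[0.672,-0.519,-0.04],[0,0,0]],
  [[0.672,-0.519,-0.04],[0,0,0]],
  [[0.672,-0.519,-0.04],[0,0,0]],
])

```text
clock: 1.72
tool_pos: [0.4663, -0.2079, 0.2504]
eef_rot: [0.993, 0.121, -0.001, 0.0]
contact_force: [0.2, -0.9, 0.7]
opening: 0.651
finger_force: 0.0
```

```bash
cat >> h.py <<'E'
def wrist(name):
    import plant
    s=plant.get_state();d=plant.snapshot("wrist")
    T=np.eye(4);T[:3,:3]=R.from_quat(s["eef_rot"]).as_matrix();T[:3,3]=s["tool_pos"]
    d["tool"]=T;d["cam_to_world"]=T@d["T_tool_cam"];pickle.dump(d,open(name+".pkl","wb"));cv2.imwrite(f"pics/{name}.png",d["img"])
    print(s["clock"],"pos",s["tool_pos"].round(4),"rot",s["eef_rot"].round(4),"F",s["contact_force"].round(2),"open",round(s["opening"],3),"ff",s["finger_force"]);return d
E
python3 - <<'E'
from h import *
t=pickle.load(open("top0.pkl","rb"))
for n,uv,z in(("mid",(391.2,229),.1),("thick",(334.6,236.3),.1),("w3",(230.3,152.3),.085),("w2",(248.1,155.3),.085),("w1",(263.1,157.8),.085),("w0",(277.1,159.8),.085)):print(n,ray(t,uv,z).round(4))
d=wrist("wr1");print(d["T_tool_cam"].round(4),d["fx"],d["cx"],d["cy"])
for n,p in(("mid",(.4669,-.2056,.1)),("thin",(.4625,-.2946,.1)),("or",(.4,-.166,.1))):print(n,proj(d,p).round(1))
E
```

```text
mid [ 0.4667 -0.2056  0.1   ]
thick [ 0.4486 -0.0752  0.1   ]
w3 [0.6426 0.1708 0.085 ]
w2 [0.636  0.1289 0.085 ]
w1 [0.6306 0.0936 0.085 ]
w0 [0.6262 0.0607 0.085 ]
1.725 pos [ 0.4663 -0.2079  0.2504] rot [ 9.926e-01  1.213e-01 -7.000e-04  4.000e-04] F [ 0.2  -0.93  0.67] open 0.651 ff 0.0
[[-2.000e-04 -9.604e-01 -2.786e-01  7.080e-02]
 [ 1.000e+00 -2.000e-04 -1.000e-04 -6.000e-04]
 [ 0.000e+00 -2.786e-01  9.604e-01 -1.458e-01]
 [ 0.000e+00  0.000e+00  0.000e+00  1.000e+00]] 301.39452460501883 323.9658485280943 198.76689868501163
mid [322.4 183.1]
thin [405.1 207.3]
or [271. 234.]
```

View pics/wr1.png

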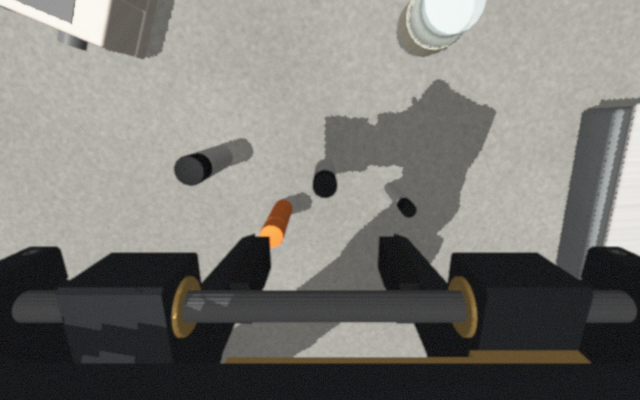

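The wrist view shows mid's cap top at about (325,184) between thick at (190,169) and thin at (406,208). The orange one is at (272,236). I'll fit the cap more accurately.

```bash
cat >> h.py <<'E'
def cyl(d,z0,z1,r,p,th,box,lo=True):
    "fit xy of a vertical dark cylinder z0..z1 by silhouette IoU"
    from scipy.optimize import minimize
    a,b,c,e=box;K=8
    m=(cv2.cvtColor(d["img"],6)<th).astype(np.uint8);M=np.zeros_like(m);M[b:e,a:c]=m[b:e,a:c]
    k,l,st,ce=cv2.connectedComponentsWithStats(M);i=1+np.argmax(st[1:,4]);M=cv2.resize((l==i).astype(np.uint8)[b:e,a:c],None,fx=K,fy=K,interpolation=0)
    A=np.linspace(0,2*np.pi,40)
    def cost(q):
        P=np.array([proj(d,(q[0]/1e3+r*np.cos(t),q[1]/1e3+r*np.sin(t),z)) for z in(z0,z1) for t in A])
        h=cv2.convexHull(((P-[a-.5,b-.5])*K).astype(np.float32)).astype(np.int32)
        S=np.zeros_like(M);cv2.fillPoly(S,[h],1);return 1-(S&M).sum()/(S|M).sum()
    o=minimize(cost,np.array(p[:2])*1e3,method="Nelder-Mead",options=dict(initial_simplex=np.array(p[:2])*1e3+[[0,0],[4,0],[0,4]],xatol=.02))
    return o.x/1e3,1-o.fun
E
python3 - <<'E'
from h import *
d=pickle.load(open("wr1.pkl","rb"));t=pickle.load(open("top0.pkl","rb"))
g=cv2.cvtColor(d["img"],6);print(g[162:202:2,325],g[184,305:345:2])
T=d["tool"]
for th in(22,30,38):
    x,s=cyl(d,.074,.1,.013,(.467,-.206),th,(300,160,350,205));print(th,x.round(4),s, "tool",(T[:3,:3].T@(np.r_[x,.1]-T[:3,3])).round(4))
    x,s=cyl(t,.074,.1,.013,(.467,-.206),th,(375,210,408,245));print("  top",x.round(4),s)
E
```

```text
[ 97 102  97  95  50  14  17  21  22  25  26  10  25  21  23  26  21  27
 140 172] [175 174 174 163  61  24  28  23  17  24  10  17  26  25  27  24 127 173
 169 170]
22 [ 0.4826 -0.1955] 0.06371733747274277 tool [ 0.0191 -0.0082  0.1504]
  top [ 0.4705 -0.191 ] 0.06776968894771673
30 [ 0.4648 -0.2078] 0.7001402524544179 tool [-0.0012 -0.0006  0.1504]
  top [ 0.467 -0.206] 0.6254886630179828
38 [ 0.466 -0.208] 0.7601376322161335 tool [-1.000e-04 -1.000e-04  1.504e-01]
  top [ 0.4665 -0.2071] 0.8053281351526965
```

The wrist fit (0.466,-0.208) and the top fit (0.467,-0.207) agree within 1 mm, and the TCP is right above the tube. I'll descend and grip.

send_rows([
  [[0,0,0.15],[0,0,0]],
  [[0,0,0.3],[0,0,0]],
  [[0,0,0.45],[0,0,0]],
  [[0,0,0.55],[0,0,0]],
  [[0,0,0.605],[0,0,0]],
  [[0,0,0.605],[0,0,0]],
])

```text
clock: 2.52
tool_pos: [0.4655, -0.2081, 0.0682]
eef_rot: [0.993, 0.121, -0.002, -0.0]
contact_force: [-1.4, -0.8, -0.4]
opening: 0.655
finger_force: 0.0
```

send_rows([
  [[0,0,0],[0,0,0]],
  [[0,0,0],[0,0,0]],
  [[0,0,0],[0,0,0]],
  [[0,0,0],[0,0,0]],
  [[0,0,0],[0,0,0]],
  [[0,0,0],[0,0,0]],
], fingers=0, newtons=40)

```text
clock: 3.28
tool_pos: [0.4677, -0.2069, 0.0697]
eef_rot: [0.993, 0.122, 0.001, 0.0]
contact_force: [-0.8, -1.1, 5.5]
opening: 0.283
finger_force: 40.0
```

The opening of 0.283 (25 mm) fits the 26 mm tube. I'll lift 160 mm, then look.

send_rows([
  [[0,0,-0.1],[0,0,0]],
  [[0,0,-0.25],[0,0,0]],
  [[0,0,-0.4],[0,0,0]],
  [[0,0,-0.53],[0,0,0]],
  [[0,0,-0.53],[0,0,0]],
])

```text
clock: 3.9
tool_pos: [0.4685, -0.2069, 0.2304]
eef_rot: [0.993, 0.122, 0.002, 0.001]
contact_force: [-0.1, -0.2, -1.7]
opening: 0.284
finger_force: 40.0
```

```bash
python3 - <<'E'
from h import *
d=wrist("wr2");T=d["tool"]
q=np.array([.636,.129,.228]);print("to well (tool units)",(T[:3,:3].T@(q-T[:3,3])/.3).round(4))
E
```

```text
3.9 pos [ 0.4685 -0.2069  0.2304] rot [0.9925 0.1221 0.0023 0.0011] F [-0.12 -0.23 -1.73] open 0.284 ff 39.97554701752961
to well (tool units) [ 0.8129 -0.9509  0.0089]
```

View pics/wr2.png

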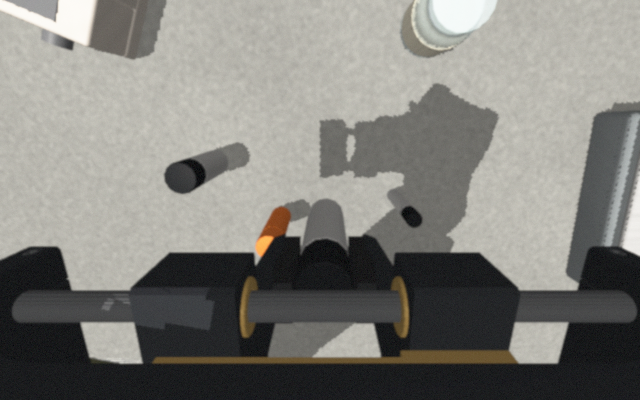

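The tube is held, centred at u≈324 and hanging straight. I'll move to a spot about 70 mm short of the well to look at it.

send_rows([
  [[0.06,-0.1,0],[0,0,0]],
  [[0.16,-0.27,0],[0,0,0]],
  [[0.26,-0.44,0],[0,0,0]],
  [[0.37,-0.61,0],[0,0,0]],
  [[0.48,-0.78,0],[0,0,0]],
  [[0.55,-0.9,0],[0,0,0]],
  [[0.58,-0.95,0],[0,0,0]],
  [[0.58,-0.95,0],[0,0,0]],
  [[0.58,-0.95,0],[0,0,0]],
])

```text
clock: 5.08
tool_pos: [0.5663, 0.109, 0.2275]
eef_rot: [0.993, 0.12, -0.001, 0.001]
contact_force: [0.0, -0.4, -1.5]
opening: 0.285
finger_force: 40.0
```

```bash
python3 - <<'E'
from h import *
d=wrist("wr3");T=d["tool"]
for p in((.636,.129,.085),(.6426,.1708,.085),(.6306,.0936,.085),(.6262,.0607,.085)):print(proj(d,p).round(1))
E
```

```text
5.075 pos [0.5663 0.109  0.2275] rot [ 0.9927  0.1205 -0.0011  0.0012] F [ 0.01 -0.41 -1.46] open 0.285 ff 39.97433393262327
[321.3 109. ]
[278.   90.1]
[357.  124.4]
[389.4 137.7]
```

View pics/wr3.png

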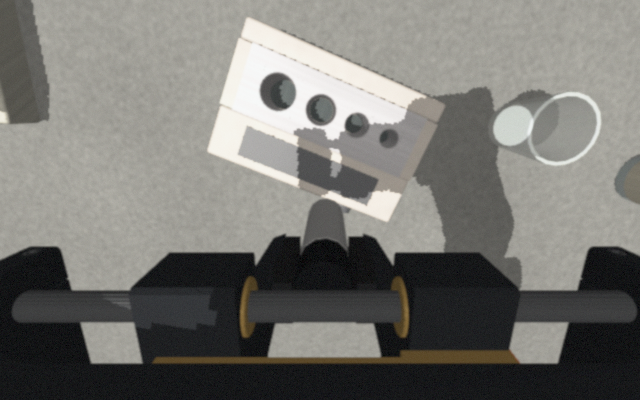

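Wells are at (278,91), (321,109), (356,125) and (389,138). Each matches its prediction to about 1 px. I'll fit rim circles and the foot of the held tube.

```bash
python3 - <<'E'
from h import *
d=pickle.load(open("wr3.pkl","rb"));T=d["tool"];g=cv2.GaussianBlur(cv2.cvtColor(d["img"],6),(0,0),.7).astype(float)
from scipy.ndimage import map_coordinates
from scipy.optimize import least_squares
A=np.linspace(0,2*np.pi,72,endpoint=False)
def fit(p,r):
    p=np.array(p)
    for _ in range(4):
        E=[]
        for a in A:
            rr=np.linspace(r-.004,r+.005,46);P=np.array([proj(d,(p[0]+q*np.cos(a),p[1]+q*np.sin(a),.085)) for q in rr])
            v=map_coordinates(g,[P[:,1],P[:,0]],order=1);k=np.argmax(np.gradient(v))
            if np.gradient(v)[k]>2:E.append(p[:2]+rr[k]*np.array([np.cos(a),np.sin(a)]))
        E=np.array(E);o=least_squares(lambda x:np.hypot(*(E-x[:2]).T)-x[2],[*p[:2],r],loss="soft_l1",f_scale=.0004);p=np.array(o.x[:2])
    return p,o.x[2],len(E)
W={}
for n,p,r in((3,(.6426,.1708),.01725),(2,(.636,.129),.01475),(1,(.6306,.0936),.01225)):
    W[n],rf,k=fit(p,r);print(n,W[n].round(4),"r",rf.round(4),k)
print("pitch",np.linalg.norm(W[3]-W[2]),np.linalg.norm(W[2]-W[1]),"angles",[np.degrees(np.arctan2(*(W[a]-W[b])[::-1])).round(1) for a,b in((3,2),(2,1))])
tool=T[:3,:3].T@(np.r_[W[2],.2275]-T[:3,3]);print("well2 from TCP, tool m",tool.round(4),"units",(tool/.3).round(4))
# held tube: foot at 69 mm below TCP in tool z, edges at foot rows
gg=cv2.cvtColor(d["img"],6)
for v in(206,212,220,228):print(v,gg[v,296:352:2])
print("col324",gg[192:260:2,324])
for x in(-.003,0,.003):print(x,"foot far edge px",proj(d,T[:3,:3]@[x+.0115,0,.069]+T[:3,3]).round(1),"foot sides",[proj(d,T[:3,:3]@[x,y,.069]+T[:3,3]).round(1) for y in(-.013,.013)],"cap edge",proj(d,T[:3,:3]@[x+.013,0,-.005]+T[:3,3]).round(1))
cv2.imwrite("pics/crop3.png",np.hstack([cv2.resize(d["img"][190:290,274:374],None,fx=4,fy=4,interpolation=2),cv2.resize(d["img"][70:170,270:370],None,fx=4,fy=4,interpolation=2)]))
E
```

```text
3 [0.6412 0.171 ] r 0.0162 72
2 [0.6351 0.1295] r 0.0137 72
1 [0.6302 0.0938] r 0.0111 72
pitch 0.041864707557945 0.036117587277763374 angles [np.float64(81.7), np.float64(82.1)]
well2 from TCP, tool m [ 0.0718 -0.0034 -0.0001] units [ 0.2393 -0.0115 -0.0005]
206 [171 165 163 168 167 163 165 153 102  87  88  88  88  91  90  88  89  86
  91  88  90  94 122 142 156 182 220 233]
212 [166 163 169 168 162 161 136  90  85  86  84  84  90  90  88  92  90  88
  90  88  89  87  86 110 130 117 121 156]
220 [164 163 159 159 169 152  91  84  88  87  87  91  89  88  91  88  88  90
  89  91  89  88  84  89 138 165 164 166]
228 [164 163 163 162 156  98  84  88  88  88  86  89  90  93  90  90  89  89
  88  90  88  87  82  80 104 162 161 162]
col324 [149 170 220 159  94  90  90  90  86  91  88  87  91  91  91  85  90  89
  90  90  92  89  94  78  20  22  14  18  13  15  18  20  22  14]
-0.003 foot far edge px [324.8 198.8] foot sides [array([307.5, 213.4]), array([342. , 213.4])] cap edge [325.1 236.7]
0 foot far edge px [324.8 194.9] foot sides [array([307.4, 209.6]), array([342.1, 209.6])] cap edge [325.1 231.2]
0.003 foot far edge px [324.8 190.9] foot sides [array([307.4, 205.8]), array([342.2, 205.8])] cap edge [325.1 225.6]
```

View pics/crop3.png

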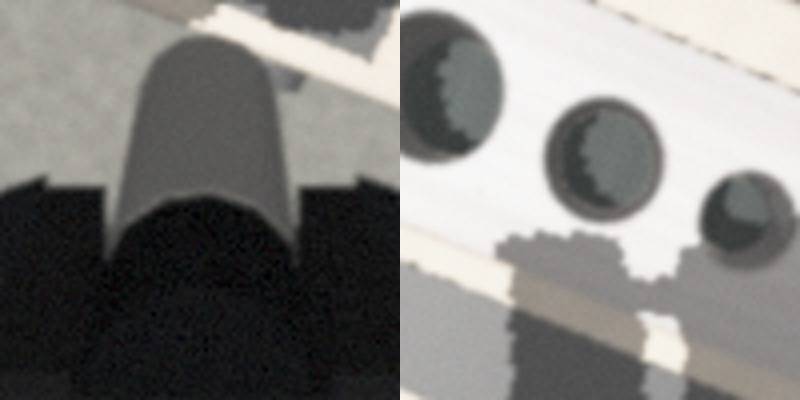

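The well fit gives well2 at (0.6351,0.1295) with an r of 13.7 mm against 13.75 expected. The pitch angles are consistent. In the crop the held tube sits about 3.5 mm towards tool -x, so I'll compensate for that and hover with the foot about 20 mm above the mouth.

send_rows([
  [[0.08,0,0.03],[0,0,0]],
  [[0.17,-0.001,0.1],[0,0,0]],
  [[0.22,-0.002,0.15],[0,0,0]],
  [[0.243,-0.002,0.18],[0,0,0]],
  [[0.243,-0.002,0.18],[0,0,0]],
  [[0.243,-0.002,0.18],[0,0,0]],
  [[0.243,-0.002,0.18],[0,0,0]],
])

```text
clock: 6.0
tool_pos: [0.6375, 0.1302, 0.175]
eef_rot: [0.993, 0.122, 0.0, 0.0]
contact_force: [-0.7, 0.2, -0.9]
opening: 0.28
finger_force: 40.0
```

```bash
python3 - <<'E'
from h import *
import plant
d=wrist("wr4")
for i in range(4):
    x=plant.snapshot("wrist");s=plant.get_state();print(s["tool_pos"].round(4),s["eef_rot"].round(4),s["contact_force"].round(2))
t=plant.snapshot("top");sc=plant.snapshot("scene")
a=cv2.resize(d["img"][150:290,254:394],None,fx=4,fy=4,interpolation=2)[:560]
b=cv2.resize(sc["img"][130:220,350:410],None,fx=4,fy=4,interpolation=2);b=np.vstack([b,np.zeros((200,240,3),np.uint8)])
cv2.imwrite("pics/crop4.png",np.hstack([a,b]))
E
```

```text
6.0 pos [0.6375 0.1302 0.175 ] rot [9.925e-01 1.220e-01 4.000e-04 0.000e+00] F [-0.67  0.16 -0.88] open 0.28 ff 39.97455018572509
[0.6375 0.1303 0.1749] [9.925e-01 1.221e-01 4.000e-04 0.000e+00] [-0.25 -0.85 -1.17]
[0.6375 0.1304 0.1748] [9.925e-01 1.221e-01 3.000e-04 0.000e+00] [-0.25  0.44 -2.  ]
[0.6375 0.1304 0.1746] [9.925e-01 1.221e-01 2.000e-04 0.000e+00] [ 0.29  0.41 -1.33]
[0.6375 0.1304 0.1745] [9.925e-01 1.222e-01 2.000e-04 0.000e+00] [ 0.26 -0.04 -1.5 ]
```

View pics/crop4.png

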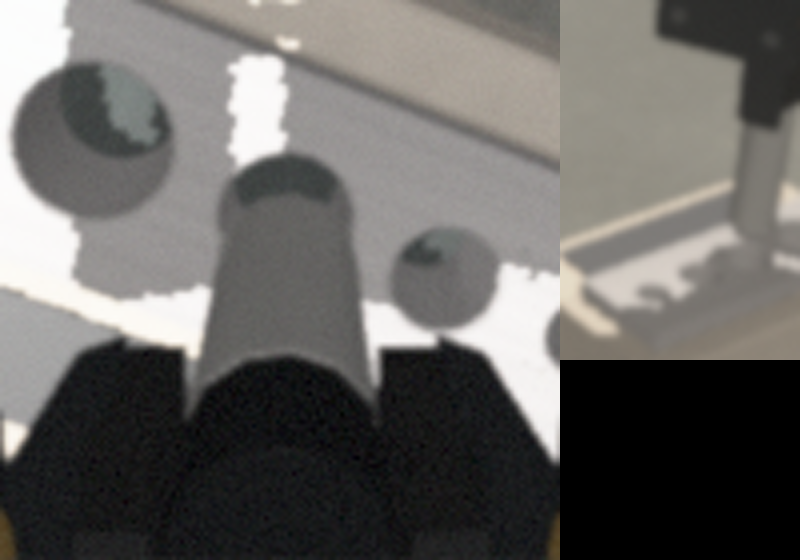

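The foot sits over the mouth, with the far rim at image (325,188), and its centre is within about 1 mm of the well's axis. I'll descend gently and watch the force.

send_rows([
  [[0,0,0.03],[0,0,0]],
  [[0,0,0.05],[0,0,0]],
  [[0,0,0.06],[0,0,0]],
  [[0,0,0.065],[0,0,0]],
  [[0,0,0.07],[0,0,0]],
  [[0,0,0.075],[0,0,0]],
  [[0,0,0.08],[0,0,0]],
  [[0,0,0.08],[0,0,0]],
])

```text
clock: 7.35
tool_pos: [0.6375, 0.1304, 0.1502]
eef_rot: [0.993, 0.122, 0.0, 0.0]
contact_force: [-0.2, -0.2, -1.5]
opening: 0.284
finger_force: 40.0
```

The foot is about 4 mm in with no contact force, so I'll continue.

send_rows([
  [[0,0,0.008],[0,0,0]],
  [[0,0,0.016],[0,0,0]],
  [[0,0,0.024],[0,0,0]],
  [[0,0,0.032],[0,0,0]],
  [[0,0,0.04],[0,0,0]],
  [[0,0,0.04],[0,0,0]],
])

```text
clock: 8.1
tool_pos: [0.6374, 0.1304, 0.138]
eef_rot: [0.993, 0.122, -0.0, 0.0]
contact_force: [0.9, 0.3, -2.0]
opening: 0.287
finger_force: 40.0
```

send_rows([
  [[0,0,0.008],[0,0,0]],
  [[0,0,0.016],[0,0,0]],
  [[0,0,0.024],[0,0,0]],
  [[0,0,0.032],[0,0,0]],
  [[0,0,0.04],[0,0,0]],
  [[0,0,0.04],[0,0,0]],
])

```text
clock: 8.85
tool_pos: [0.6375, 0.1303, 0.126]
eef_rot: [0.993, 0.122, -0.0, 0.0]
contact_force: [-0.3, -0.2, -1.3]
opening: 0.282
finger_force: 40.0
```

send_rows([
  [[0,0,0.005],[0,0,0]],
  [[0,0,0.01],[0,0,0]],
  [[0,0,0.015],[0,0,0]],
  [[0,0,0.015],[0,0,0]],
])

```text
clock: 9.35
tool_pos: [0.6376, 0.1304, 0.1218]
eef_rot: [0.993, 0.122, 0.0, 0.0]
contact_force: [0.1, -0.3, 0.2]
opening: 0.282
finger_force: 40.0
```

```bash
python3 - <<'E'
import plant
for i in range(4):
    s=plant.get_state();print(s["tool_pos"].round(4),s["contact_force"].round(2));plant.snapshot("wrist")
E
```

```text
[0.6376 0.1304 0.1218] [ 0.08 -0.32  0.19]
[0.6376 0.1304 0.1218] [ 0.11 -0.35 -1.09]
[0.6376 0.1304 0.1218] [ 0.1   0.29 -0.63]
[0.6376 0.1304 0.1218] [ 0.56  0.52 -0.94]
```

send_rows([
  [[0,0,0.005],[0,0,0]],
  [[0,0,0.01],[0,0,0]],
  [[0,0,0.01],[0,0,0]],
])

```text
clock: 9.93
tool_pos: [0.6382, 0.1305, 0.1197]
eef_rot: [0.993, 0.122, 0.001, -0.0]
contact_force: [-0.8, -0.9, 6.5]
opening: 0.281
finger_force: 40.0
```

```bash
python3 - <<'E'
import plant
for i in range(3):
    plant.snapshot("wrist");s=plant.get_state();print(s["tool_pos"].round(4),s["contact_force"].round(2))
E
```

```text
[0.6382 0.1305 0.1198] [-0.89 -0.28  6.45]
[0.6382 0.1305 0.1197] [-0.45 -1.08  7.  ]
[0.6382 0.1305 0.1198] [-0.82 -1.79  6.95]
```

The force rises about 3.5 N per mm, as the pad's spring should, with contact near z = 0.122 and the foot about 32 mm down. The heater now sees about 8 N, so I'll press on to about 12 N and hold.

send_rows([
  [[0,0,0.002],[0,0,0]],
  [[0,0,0.004],[0,0,0]],
  [[0,0,0.004],[0,0,0]],
  [[0,0,0.004],[0,0,0]],
])

```text
clock: 10.58
tool_pos: [0.6384, 0.1306, 0.119]
eef_rot: [0.993, 0.122, 0.001, -0.0]
contact_force: [-1.1, 0.6, 8.9]
opening: 0.282
finger_force: 40.0
```

```bash
python3 - <<'E'
import plant
for i in range(4):
    plant.snapshot("wrist");s=plant.get_state();print(s["tool_pos"].round(4),s["contact_force"].round(2),s["opening"])
E
```

```text
[0.6384 0.1305 0.119 ] [-1.13 -0.7   9.61] 0.28576998594152603
[0.6384 0.1306 0.1191] [-1.72 -0.26  8.84] 0.2850655516649243
[0.6384 0.1305 0.119 ] [-1.53  0.24  8.86] 0.28705910286817216
[0.6384 0.1306 0.119 ] [-1.24 -0.28  8.87] 0.2823473039972808
```

send_rows([
  [[0,0,0.003],[0,0,0]],
  [[0,0,0.003],[0,0,0]],
  [[0,0,0.003],[0,0,0]],
  [[0,0,0.003],[0,0,0]],
  [[0,0,0.003],[0,0,0]],
  [[0,0,0.003],[0,0,0]],
  [[0,0,0.003],[0,0,0]],
  [[0,0,0.003],[0,0,0]],
])

```text
clock: 11.78
tool_pos: [0.6385, 0.1306, 0.1185]
eef_rot: [0.993, 0.122, 0.001, -0.0]
contact_force: [-1.5, -0.8, 11.2]
opening: 0.284
finger_force: 40.0
```

The heater saw about 12.5 N for over a second. I'll ease off before releasing.

send_rows([
  [[0,0,-0.005],[0,0,0]],
  [[0,0,-0.01],[0,0,0]],
  [[0,0,-0.015],[0,0,0]],
  [[0,0,-0.015],[0,0,0]],
])

```text
clock: 12.28
tool_pos: [0.6377, 0.1304, 0.1211]
eef_rot: [0.993, 0.122, 0.0, 0.0]
contact_force: [1.1, 0.2, 2.7]
opening: 0.282
finger_force: 40.0
```

```bash
python3 - <<'E'
import plant
for i in range(3):
    plant.snapshot("wrist");s=plant.get_state();print(s["tool_pos"].round(4),s["contact_force"].round(2))
E
```

```text
[0.6377 0.1304 0.121 ] [ 0.64 -0.44  3.56]
[0.6377 0.1304 0.121 ] [0.31 0.01 2.51]
[0.6377 0.1304 0.121 ] [ 0.53 -0.28  3.53]
```

send_rows([
  [[0,0,-0.003],[0,0,0]],
  [[0,0,-0.003],[0,0,0]],
  [[0,0,-0.003],[0,0,0]],
], newtons=5)

```text
clock: 12.8
tool_pos: [0.6374, 0.1301, 0.1217]
eef_rot: [0.993, 0.122, -0.0, 0.0]
contact_force: [0.6, -1.8, 0.0]
opening: 0.296
finger_force: 5.0
```

send_rows([
  [[0,0,0],[0,0,0]],
  [[0,0,0],[0,0,0]],
  [[0,0,0],[0,0,0]],
  [[0,0,0],[0,0,0]],
], fingers=0.65)

```text
clock: 13.3
tool_pos: [0.6375, 0.1305, 0.122]
eef_rot: [0.993, 0.122, -0.0, -0.0]
contact_force: [-0.2, -0.8, 0.9]
opening: 0.654
finger_force: 0.0
```

send_rows([
  [[0,0,-0.02],[0,0,0]],
  [[0,0,-0.06],[0,0,0]],
  [[0,0,-0.15],[0,0,0]],
  [[0,0,-0.28],[0,0,0]],
  [[0,0,-0.4],[0,0,0]],
  [[-0.1,0,-0.45],[0,0,0]],
  [[-0.2,0,-0.45],[0,0,0]],
  [[-0.2,0,-0.45],[0,0,0]],
])

```text
clock: 14.3
tool_pos: [0.5778, 0.1153, 0.2584]
eef_rot: [0.993, 0.122, -0.0, 0.0]
contact_force: [-0.3, 0.2, 0.2]
opening: 0.655
finger_force: 0.0
```

```bash
python3 - <<'E'
from h import *
import plant
d=wrist("wr5");sc=plant.snapshot("scene")
cv2.imwrite("pics/fin.png",np.hstack([d["img"][:300,150:550],sc["img"][100:400,130:530]]))
print(proj(d,(.6351,.1295,.085+.068)).round(1))
E
```

```text
14.3 pos [0.5778 0.1153 0.2584] rot [ 9.925e-01  1.221e-01 -1.000e-04  2.000e-04] F [-0.28  0.25  0.18] open 0.655 ff 0.0
[324.7 126.4]
```

View pics/fin.png

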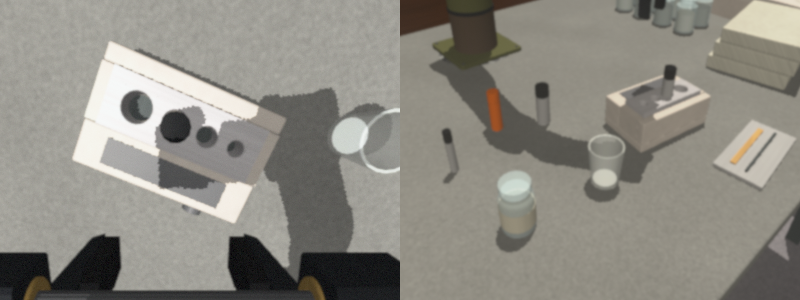

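The tube stands upright and released in well2: its cap is at (325,127) in the wrist image against (324.7,126.4) predicted. The other tubes, the jar and the beaker are untouched, so I'll hand it in.

```bash
python3 -c "
from plant import *
print(finish_job())"
```

```text
the job is handed in; nothing more can be done
None
```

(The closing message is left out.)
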